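# Slide the specimen insert onto the stage pins

## Robot

A 6-joint arm with a two-finger parallel gripper is mounted at the origin on the work surface. World frame = base frame: x ahead of the robot, y to its left, z up, the work surface at z = 0. Lengths are in m, angles in degrees, forces in N, time in s.
With the tool pointing down it reaches from about 0.275 to 0.85 m from the base axis. Payload 5.2 kg.
Tool frame: the origin (TCP) lies on the front face of the gripper's body, between the roots of the fingers; the fingertips stand 73 mm ahead of it and the grasp point (between the pads) lies 54 mm ahead of it; y points along the fingers, z is the direction in which the jaws open and shut, and the axes are right-handed (so a half turn about y gives the same grasp; the last joint's range is limited). The gripper opens to 85 mm and grips with 20 to 120 N. Pads are 22 mm wide; open, the fingers measure 114 mm over their backs; the gripper's body (76 mm by 85 mm) begins 54 mm behind the grasp point. The pads swing forward as they close: fully open they stand 13 mm farther back than shut.
Start: joints at [53.468, 14.817, 87.949, -0, 77.235, -11.62], TCP at [0.232, 0.499, 0.304] pointing down, gripper open.
Joint ranges: [-179.93, 179.93], [-52.35, 119.4], [10.71, 147.94], [-69.91, 249.91], [12.55, 155.21], [-178.61, 178.61]. Speed limits (degrees/s): [147.25, 147.25, 180, 180, 180, 180].

## Interface

Orientations are given as [roll, pitch, yaw] about the fixed x, y, z axes, in that order (R = Rz(yaw) Ry(pitch) Rx(roll)).
In Python, from bench import manip, eyes gives the robot as it stands.
- The arm moves only by the tool move_arm, never from a script. Its argument "steps" is a list of rows, each a list of 5 numbers: the shift along the tool's x, y, z in cm, then the turn about the tool's y in degrees, then the opening, from 0 (shut) to 1 (fully open). In form: [[x, y, z, roll, grip], ...]. A call has exactly 8 rows; each row shifts and turns the commanded pose from where the row before left it, along the tool's axes as they then stand; what a row does not reach is not made up. A row lasts 1/12 s, in which the tool goes at most 41.7 mm and 7.16 degrees, less where a joint would pass 70% of its speed; a pose out of reach is approached as far as the arm can. A call with a gripper value outside its range is refused whole. The fingers move at their own pace and stop on an object; "newtons" is the grip in N (left out, the last holds). Time passes only in rows, so rows that do not move let the fingers close, or fill a call up. It gives the time, the measured TCP pose, the force and the opening at its end, in the units of the state.
- manip.state(): the state, without advancing time (a new reading comes with each control period).
- eyes.capture(name): name is "scene" or "top" or "wrist"; returns the picture (400x640x3 uint8, red, green, blue); there is no depth.
- eyes.camera_model(name): a dict with "mtx" (3x3 intrinsics, pixels), "rvec" (rotation vector, rad) and "tvec" (3), from world to camera coordinates, as OpenCV has them; the wrist camera has in their place "hand_eye" (4x4, takes a point from camera to tool coordinates, whose origin is the TCP and whose axes are the tool frame's). Camera axes: x right, y down, z forward; pixel columns grow to the right and rows downward; lengths in m; the calibration is good to about 2 mm. The wrist camera is an equidistant fisheye: a pixel r from the principal point sees the ray r / f radians off the axis. A picture is of the moment at which its call begins: read the wrist's pose just before it. camera_model takes no time and is no camera call.
- manip.hand_in(): hands the job in, once; it reports no verdict.
The state is a dict: "time_s": time; "joint_pos": joint angles; "joint_velocities": joint speeds; "joint_torque": joint torques, N m; "ee_pos": TCP position; "ee_rot": TCP orientation; "force": force on the tool from outside, world axes, zero at the start; "ft_torque": the same for the moment, N m; "finger_gap": opening from 0.0 (shut) to 1.0 (fully open).
Only numpy, scipy, OpenCV 4.12 (cv2) and the standard library are available. Lean on these libraries where they do the work, as an engineer would, in place of code of your own. Each camera call takes 0.05 s, during which the arm holds its last target. There are 200 camera calls.

## Task

On the white microscope transfer bed two insert plates are parked, one on each side of a shallow well. Take the slide insert (the plate carrying two rectangular glass slides, not the one with two round dishes) by its upright grip and slide it across into the well, keeping it within about 3 cm of the bed, until both its locating holes drop over the two pins and it lies flat on the well floor; then let go. Leave the dish insert where it is on its ledge.

Things in the scene. Friction and masses are not known exactly. Their poses are not given: they have to be found in the camera images.
- slide_insert_grip (a point): Loose aluminium plate 140 (x) x 120 (y) x 6 mm, about 0.25 kg, two rectangular glass slides along x. On its middle an upright bar 50 (x) x 14 (y) x 32 mm high: pinch across y. This point: the bar's centre, 16 mm above the plate's top face, 22 mm above its underside. Two 26 mm through holes at x = +-50 mm, y = 0. z up. Half-turn symmetric. Parked on either ledge, within 10 deg of the bed's axes.
- dish_insert_grip (a point): The dish insert: a plate with the same size, holes and upright grip bar, but with two round windows holding amber dishes; parked on the other ledge. Point and axes as for the slide insert. To be left where it is.
- well_centre (a point): Middle of the well floor, 15 mm above the bench, in the fixed white transfer bed (170 x by 448 y mm, place and yaw vary). The well is 164 mm wide in y, open at its x ends; a parking ledge on each y side, its top 10 mm above the well floor. Seated, the slide insert's grip point is 22 mm above this point, its x along this x (either way round). z up.
- pin_tip (a point): Tip of one of the two fixed steel pins on the well floor: this one at x = +50 mm, y = 0 from the well centre, the other at x = -50 mm. 10 mm across, 9 mm high, the upper 5 mm tapering to 4 mm. The tips lie 1 mm below the ledge tops, so a plate kept level at ledge height passes just over them. Axes as the bed's.
There are look-alikes about, which are no part of the job. Leave any red look-alike of the part that bears slide_insert_grip alone.

How it is judged (in metres and radians):
At the end, for the whole second after the job is handed in: The slide insert lies flat (within 3 degrees) on the well floor (within 3 mm) with both pins in its holes: its middle within 13 mm of the well's middle and its x within 14 degrees of the bed's; the dish insert is within 20 mm of where it was (horizontal distance between slide_insert_grip and well_centre below 0.013 m and z of slide_insert_grip in the frame of well_centre below 0.025 m and angle between slide_insert_grip's own z axis and vertical below 0.05 rad and angle between the x axis of slide_insert_grip and the x axis of well_centre, either way round below 0.25 rad and distance of dish_insert_grip from where it was at the start of the episode below 0.02 m); the robot touches nothing.
It fails at once if the slide insert is lifted well clear of the bed (more than 55 mm above its parked height) instead of being slid across (z of slide_insert_grip in the frame of well_centre above 0.087 m).
It fails at once if the dish insert is pushed or carried away (more than 20 mm) (distance of dish_insert_grip from where it was at the start of the episode above 0.02 m).
It also fails if it takes over 32 s, if anything falls off the work surface, if the arm or the gripper's body presses on something with over 40 N, if the wrist force passes 120 N, or if a joint passes its speed limit or range.

## Working session

There is one attempt and no reset: what is moved stays moved. The work goes in short steps, Python scripts to look and compute and a tool call to move; the robot and the scene stay as the last step left them, time stands still between calls to the robot, and variables do not carry over. Pictures are saved under pics/ and viewed, about 8 in all and at most 12, crops included, and the job is handed in when it is done.

Besides the shell and the picture viewer there is one more tool, called by a JSON object that holds its "op" and its "data", one argument or row to a line. move_arm: Moves the arm, as the interface text tells. Its arguments: {"type":"object","properties":{"steps":{"type":"array"},"newtons":{"type":"number"}},"required":["steps"]}

```bash
mkdir -p pics; python3 - <<'E'
from bench import manip, eyes
import cv2
s=manip.state(); print({k:s[k] for k in('time_s','ee_pos','ee_rot','finger_gap')})
for n in('scene','top'):
    cv2.imwrite(f'pics/{n}0.png',eyes.capture(n)[:,:,::-1]); print(n,eyes.camera_model(n))
E
```

```text
{'time_s': 0.0, 'ee_pos': array([0.23140306, 0.49848726, 0.30306476]), 'ee_rot': array([-9.01051111e+01,  2.05641339e-02, -2.49147088e+01]), 'finger_gap': 0.9985507107934001}
scene {'mtx': array([[407.68186703,   0.        , 318.93193805],
       [  0.        , 407.68186703, 199.38562216],
       [  0.        ,   0.        ,   1.        ]]), 'rvec': array([ 1.69384767,  1.50972102, -0.79446473]), 'tvec': array([ 0.00814273, -0.16737299,  1.2914672 ])}
top {'mtx': array([[435.51655948,   0.        , 321.34294533],
       [  0.        , 435.51655948, 201.39389022],
       [  0.        ,   0.        ,   1.        ]]), 'rvec': array([ 2.11246444, -2.16813284,  0.22673102]), 'tvec': array([-0.05933459,  0.40116155,  0.88927018])}
```

View pics/top0.png

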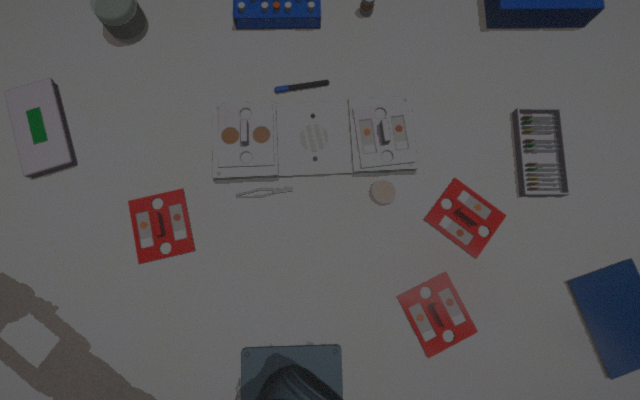

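View pics/scene0.png

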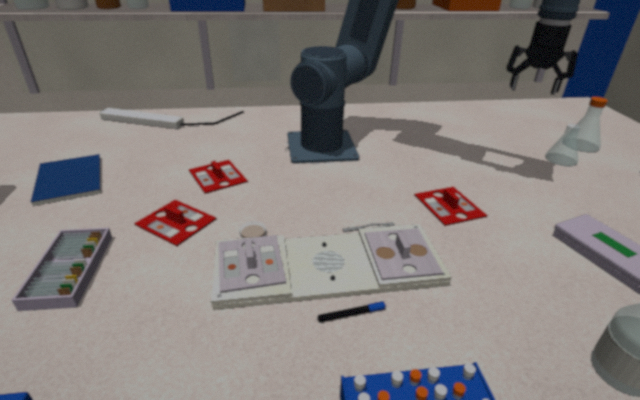

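The top view shows the white bed with the dish insert (amber discs) at px (244,132), the white slide insert at (384,132), the pins at about (312,116) and (315,158), and three red look-alikes at (161,225), (465,217) and (436,314). The slide insert is the white plate on the bed with the two rectangular slides. I'll confirm that in an enlarged crop.

```bash
python3 - <<'E'
import cv2
im=cv2.imread('pics/top0.png')[90:190,205:425]
im=cv2.convertScaleAbs(im,alpha=1.3)
cv2.imwrite('pics/crop1.png',cv2.resize(im[:,65:],None,fx=5,fy=5,interpolation=cv2.INTER_CUBIC))
E
```

```text
(no output)
```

View pics/crop1.png

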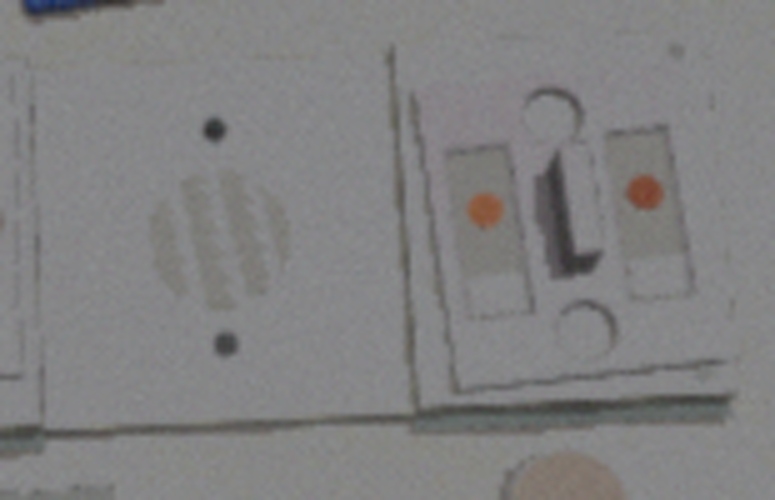

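The crop confirms it: the slide insert has two rectangular slides, its holes are at crop px (553,117) and (588,331), and the pins are at (214,129) and (226,344). Next I'll turn these into positions.

```bash
cat > h.py <<'E'
import numpy as np, cv2
from bench import eyes, manip
from scipy.spatial.transform import Rotation as R
def ray(name,px,z):
    c=eyes.camera_model(name); M=cv2.Rodrigues(c['rvec'])[0]; t=np.array(c['tvec']).ravel()
    o=-M.T@t; d=M.T@np.linalg.inv(c['mtx'])@np.array([px[0],px[1],1.])
    return o+d*(z-o[2])/d[2]
def wray(px,z,st):
    """wrist fisheye pixel onto plane z"""
    c=eyes.camera_model('wrist'); m=c['mtx']; H=np.array(c['hand_eye'])
    a=np.array([(px[0]-m[0,2])/m[0,0],(px[1]-m[1,2])/m[1,1]]); th=np.hypot(*a)
    d=np.r_[a/th*np.sin(th),np.cos(th)] if th>0 else np.array([0,0,1.])
    T=R.from_euler('xyz',st['ee_rot'],degrees=True).as_matrix()
    o=T@H[:3,3]+st['ee_pos']; d=T@H[:3,:3]@d
    return o+d*(z-o[2])/d[2]
E
python3 - <<'E'
from h import *
f=lambda u,v:(270+(u+.5)/5-.5,90+(v+.5)/5-.5)
h1,h2=ray('top',f(553,117),.031),ray('top',f(588,331),.031)
p1,p2=ray('top',f(214,129),.022),ray('top',f(226,344),.022)
print(h1,h2,np.linalg.norm(h1-h2),p1,p2,np.linalg.norm(p1-p2))
yaw=lambda a,b:np.degrees(np.arctan2(*(a-b)[1::-1]))
print('insert',(h1+h2)/2,yaw(h1,h2),'well',(p1+p2)/2,yaw(p1,p2))
d=ray('top',(246,111),.031),ray('top',(245,157),.031); print('dish',(d[0]+d[1])/2)
# bar top edge check, z .063
print([ray('top',f(*q),.063) for q in((565,140),(600,140),(600,252),(572,275))])
# scene bar top ctr
print('scene pins',ray('scene',(324.5,244),.022),ray('scene',(333,278),.022))
s=manip.state();print(R.from_euler('xyz',s['ee_rot'],degrees=True).as_matrix().round(3))
E
```

```text
[ 0.59818668 -0.20717122  0.031     ] [ 0.49887346 -0.21733878  0.031     ] 0.09983233782667651 [ 0.59872918 -0.05579385  0.022     ] [ 0.49880463 -0.05859438  0.022     ] 0.09996378559872403
insert [ 0.54853007 -0.212255    0.031     ] 5.845506536659834 well [ 0.5487669  -0.05719411  0.022     ] 1.605379630340839
dish [0.555253   0.09211038 0.031     ]
[array([ 0.57492894, -0.20595096,  0.063     ]), array([ 0.57466207, -0.22108796,  0.063     ]), array([ 0.52438714, -0.21822359,  0.063     ]), array([ 0.51441731, -0.20567423,  0.063     ])]
scene pins [ 0.50416604 -0.0596745   0.022     ] [ 0.60530029 -0.0572089   0.022     ]
[[ 0.907 -0.001  0.421]
 [-0.421 -0.001  0.907]
 [-0.    -1.    -0.002]]
```

{"op": "move_arm", "data": {
  "steps": [
    [0, 0, 0, -6.15, 1],
    [0, 0, 0, -6.15, 1],
    [0, 0, 0, -6.15, 1],
    [0, 0, 0, -6.15, 1],
    [0, 0, 0, -6.15, 1],
    [1.28, 0, -3.8, 0, 1],
    [1.28, 0, -3.8, 0, 1],
    [1.28, 0, -3.8, 0, 1]
  ],
  "newtons": 40
}}

```text
time_s: 0.77
ee_pos: [0.2812, 0.3883, 0.3032]
ee_rot: [-90.1, 0.1, 6.0]
force: [0.8, 0.5, -0.1]
finger_gap: 0.996
```

{"op": "move_arm", "data": {
  "steps": [
    [1.28, 0, -3.8, 0, 1],
    [1.28, 0, -3.8, 0, 1],
    [1.28, 0, -3.8, 0, 1],
    [1.28, 0, -3.8, 0, 1],
    [1.28, 0, -3.8, 0, 1],
    [1.28, 0, -3.8, 0, 1],
    [1.28, 0, -3.8, 0, 1],
    [1.28, 0, -3.8, 0, 1]
  ]
}}

```text
time_s: 1.43
ee_pos: [0.4144, 0.0954, 0.3038]
ee_rot: [-90.0, 0.0, 5.8]
force: [0.9, 0.3, -0.7]
finger_gap: 0.999
```

{"op": "move_arm", "data": {
  "steps": [
    [1.28, 0, -3.8, 0, 1],
    [1.28, 0, -3.8, 0, 1],
    [1.28, 0, -3.8, 0, 1],
    [1.28, 0, -3.8, 0, 1],
    [1.28, 0, -3.8, 0, 1],
    [1.28, 0, -3.8, 0, 1],
    [1.28, 0, -3.8, 0, 1],
    [0, 0, 0, 0, 1]
  ]
}}

```text
time_s: 2.1
ee_pos: [0.5325, -0.1648, 0.3028]
ee_rot: [-90.2, -0.0, 5.6]
force: [-0.1, 0.3, 0.7]
finger_gap: 1.001
```

```bash
cat >> h.py <<'E'
def go(x,y,z,yaw):
    s=manip.state(); p=np.array(s['ee_pos']); T=R.from_euler('xyz',s['ee_rot'],degrees=True).as_matrix()
    d=T.T@(np.array([x,y,z])-p); cy=np.degrees(np.arctan2(T[1,0],T[0,0]))
    print('t',s['time_s'],'pos',p.round(4),'yaw',round(cy,2),'tilt',T[2].round(3),'F',np.round(s['force'],1),'gap',round(s['finger_gap'],3)); print('shift cm',(100*d).round(2),'roll',round(cy-yaw,2))
E
python3 - <<'E'
from h import *
go(.5485,-.2123,.2,5.85)
cv2.imwrite('pics/w1.png',eyes.capture('wrist')[:,:,::-1])
E
```

```text
t 2.1 pos [ 0.5325 -0.1648  0.3028] yaw 5.56 tilt [ 0.    -1.    -0.003] F [-0.1  0.3  0.7] gap 1.001
shift cm [ 1.12 10.3  -4.85] roll -0.29
```

View pics/w1.png

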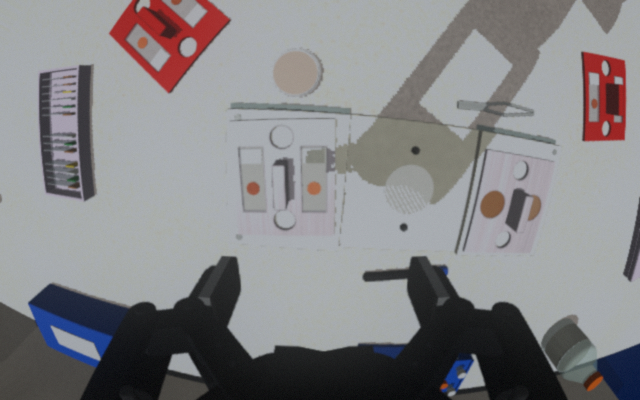

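The wrist view shows the slide insert with holes at (282,137) and (284,219), and pins at (415,150) and (403,227). I'll check these against the top-camera measurement, then move over the grip.

```bash
python3 - <<'E'
from h import *
s=manip.state()
a,b,p,q=[wray(x,z,s) for x,z in(((282,137),.031),((284,219),.031),((415,150),.022),((403,227),.022))]
yaw=lambda a,b:np.degrees(np.arctan2(*(a-b)[1::-1]))
print((a+b)/2,np.linalg.norm(a-b),yaw(b,a),(p+q)/2,np.linalg.norm(p-q),yaw(q,p))
E
```

```text
[ 0.54603123 -0.20763296  0.031     ] 0.09816531661333472 4.7971384909176 [ 0.54646391 -0.05592505  0.022     ] 0.09868413123097322 1.4852418942305055
```

{"op": "move_arm", "data": {
  "steps": [
    [0.6, 1.5, -2.5, -0.1, 1],
    [0.5, 1.5, -2.35, 0, 1],
    [0, 2, 0, 0, 1],
    [0, 2, 0, 0, 1],
    [0, 2, 0, 0, 1],
    [0, 1.5, 0, 0, 1],
    [0, 0, 0, 0, 1],
    [0, 0, 0, 0, 1]
  ]
}}

```text
time_s: 2.82
ee_pos: [0.5457, -0.2041, 0.1983]
ee_rot: [-89.9, 0.1, 6.0]
force: [0.2, -0.1, 1.6]
finger_gap: 0.999
```

```bash
python3 - <<'E'
from h import *
go(.5485,-.2123,.108,5.85)
cv2.imwrite('pics/w2.png',eyes.capture('wrist')[:,:,::-1])
E
```

```text
t 2.8167 pos [ 0.5457 -0.2041  0.1983] yaw 5.98 tilt [-0.002 -1.     0.002] F [ 0.2 -0.1  1.6] gap 0.999
shift cm [ 0.21  9.03 -0.86] roll 0.13
```

View pics/w2.png

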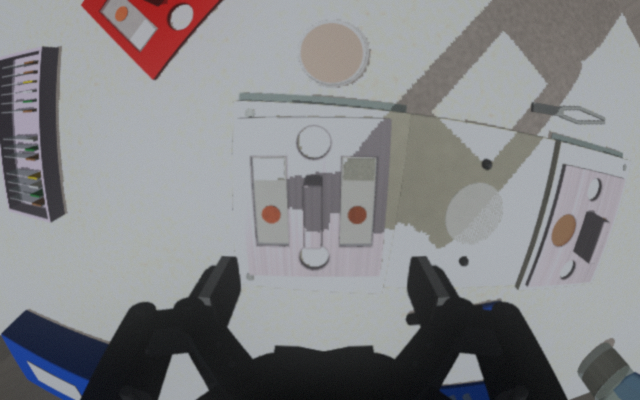

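The bar sits at column 313, just left of the fingers' midline at about 325, and the holes are at (314,142) and (315,257). I'll re-measure from this closer view.

```bash
python3 - <<'E'
from h import *
s=manip.state()
a,b,p,q=[wray(x,z,s) for x,z in(((314,142),.031),((315,256),.031),((487,164),.022),((463.5,261),.022))]
yaw=lambda a,b:np.degrees(np.arctan2(*(a-b)[1::-1]))
print((a+b)/2,np.linalg.norm(a-b),yaw(b,a),(p+q)/2,np.linalg.norm(p-q),yaw(q,p))
print(eyes.camera_model('wrist')['hand_eye'].round(3))
E
```

```text
[ 0.54926376 -0.21217536  0.031     ] 0.09957690264278189 5.866193759808316 [ 0.54962316 -0.06082454  0.022     ] 0.09875818668964481 1.5105458956307574
[[ 0.001  0.947  0.322 -0.083]
 [-0.    -0.322  0.947 -0.07 ]
 [ 1.    -0.001 -0.    -0.   ]
 [ 0.     0.     0.     1.   ]]
```

{"op": "move_arm", "data": {
  "steps": [
    [0.25, 1, -0.45, 0, 1],
    [0, 1.5, -0.4, 0, 1],
    [0, 1.5, 0, 0, 1],
    [0, 1.5, 0, 0, 1],
    [0, 1.5, 0, 0, 1],
    [0, 1, 0, 0, 1],
    [0, 0.8, 0, 0, 1],
    [0, 0, 0, 0, 1]
  ]
}}

```text
time_s: 3.53
ee_pos: [0.5493, -0.2132, 0.1096]
ee_rot: [-89.9, 0.1, 5.9]
force: [-0.3, -0.0, -0.5]
finger_gap: 0.994
```

```bash
python3 -c "
from h import *
go(.549,-.2122,.108,5.85)"
```

```text
t 3.5333 pos [ 0.5493 -0.2132  0.1096] yaw 5.94 tilt [-0.002 -1.     0.001] F [-0.3 -0.  -0.5] gap 0.994
shift cm [-0.02  0.16  0.11] roll 0.09
```

Within 1 mm, so I'll close here.

{"op": "move_arm", "data": {
  "steps": [
    [0, 0.1, 0.1, 0, 0.6],
    [0, 0, 0, 0, 0.3],
    [0, 0, 0, 0, 0],
    [0, 0, 0, 0, 0],
    [0, 0, 0, 0, 0],
    [0, 0, 0, 0, 0],
    [0, 0, 0, 0, 0],
    [0, 0, 0, 0, 0]
  ],
  "newtons": 50
}}

```text
time_s: 4.2
ee_pos: [0.5499, -0.2127, 0.1105]
ee_rot: [-90.0, -0.1, 5.9]
force: [-0.9, -0.3, 4.9]
finger_gap: 0.151
```

```bash
python3 -c "
from h import *
go(.549,-.058,.112,1.55)"
```

```text
t 4.2 pos [ 0.5499 -0.2127  0.1105] yaw 5.94 tilt [ 0.001 -1.    -0.001] F [-0.9 -0.3  4.9] gap 0.151
shift cm [ 1.51 -0.16 15.39] roll 4.39
```

{"op": "move_arm", "data": {
  "steps": [
    [0, -0.25, 0, 0, 0],
    [0, -0.25, 0, 0, 0],
    [0, 0, 0, 1.1, 0],
    [0, 0, 0, 1.1, 0],
    [0, 0, 0, 1.1, 0],
    [0, 0, 0, 1.1, 0],
    [0.1, 0, 1, 0, 0],
    [0.1, 0, 1, 0, 0]
  ]
}}

```text
time_s: 4.87
ee_pos: [0.551, -0.1921, 0.1147]
ee_rot: [-90.0, 0.0, 1.5]
force: [0.5, 0.7, -3.5]
finger_gap: 0.157
```

{"op": "move_arm", "data": {
  "steps": [
    [0.05, 0, 1.5, 0, 0],
    [0.05, 0, 1.5, 0, 0],
    [0, 0, 1.5, 0, 0],
    [0, 0, 1.5, 0, 0],
    [0, 0, 1.5, 0, 0],
    [0, 0, 1.5, 0, 0],
    [0, 0, 1.5, 0, 0],
    [0, 0, 0, 0, 0]
  ]
}}

```text
time_s: 5.53
ee_pos: [0.5486, -0.0838, 0.1148]
ee_rot: [-89.9, 0.1, 1.7]
force: [-0.7, 0.2, -3.3]
finger_gap: 0.151
```

```bash
python3 - <<'E'
from h import *
go(.549,-.058,.11,1.55)
a=eyes.capture('top')[90:190,225:400,::-1]
a=cv2.resize(cv2.convertScaleAbs(a,alpha=1.3),None,fx=4,fy=4,interpolation=cv2.INTER_CUBIC)[:, :640]
go(.549,-.058,.11,1.55)
b=eyes.capture('wrist')[60:,:,::-1][:200]
cv2.imwrite('pics/m1.png',np.vstack([a,b[:, :640]]))
E
```

```text
t 5.5333 pos [ 0.5486 -0.0838  0.1148] yaw 1.67 tilt [-0.001 -1.     0.001] F [-0.7  0.2 -3.3] gap 0.151
shift cm [0.12 0.48 2.58] roll 0.12
t 5.5833 pos [ 0.5489 -0.0853  0.1149] yaw 1.69 tilt [-0. -1.  0.] F [-0.8  0.1 -1.9] gap 0.155
shift cm [0.09 0.49 2.72] roll 0.14
```

View pics/m1.png

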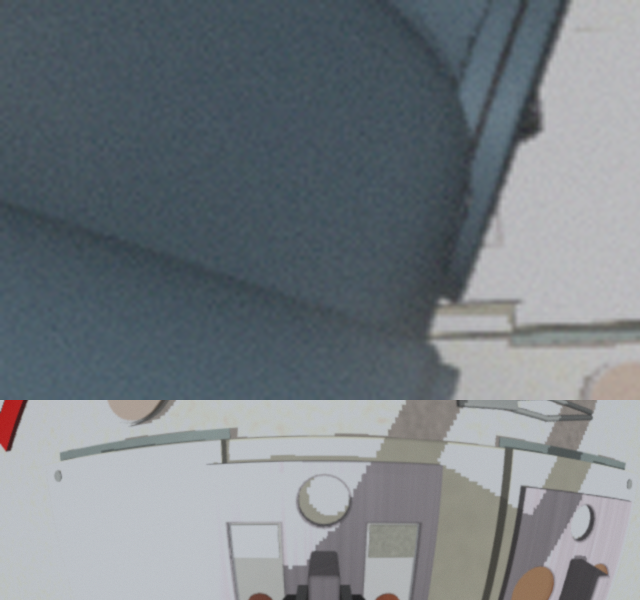

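The plate is held level. The hole is visible at about wrist px (324,160) and the pin is not under it yet. The arm blocks the top view. I'll move the last 2.65 cm and look through the hole for the pin.

{"op": "move_arm", "data": {
  "steps": [
    [0.1, 0, 1, 0, 0],
    [0, 0, 1, 0, 0],
    [0, 0, 0.65, 0, 0],
    [0, 0, 0, 0, 0],
    [0, 0, 0, 0, 0],
    [0, 0, 0, 0, 0],
    [0, 0, 0, 0, 0],
    [0, 0, 0, 0, 0]
  ]
}}

```text
time_s: 6.3
ee_pos: [0.5496, -0.0613, 0.115]
ee_rot: [-90.0, -0.0, 1.5]
force: [0.4, -0.2, -2.2]
finger_gap: 0.153
```

```bash
python3 - <<'E'
from h import *
go(.549,-.058,.098,1.55)
b=eyes.capture('wrist')[60:360,160:560,::-1]
cv2.imwrite('pics/m2.png',cv2.resize(b,None,fx=2,fy=2,interpolation=cv2.INTER_CUBIC))
E
```

```text
t 6.3 pos [ 0.5496 -0.0613  0.115 ] yaw 1.51 tilt [ 0. -1. -0.] F [ 0.4 -0.2 -2.2] gap 0.153
shift cm [-0.05  1.7   0.34] roll -0.04
```

View pics/m2.png

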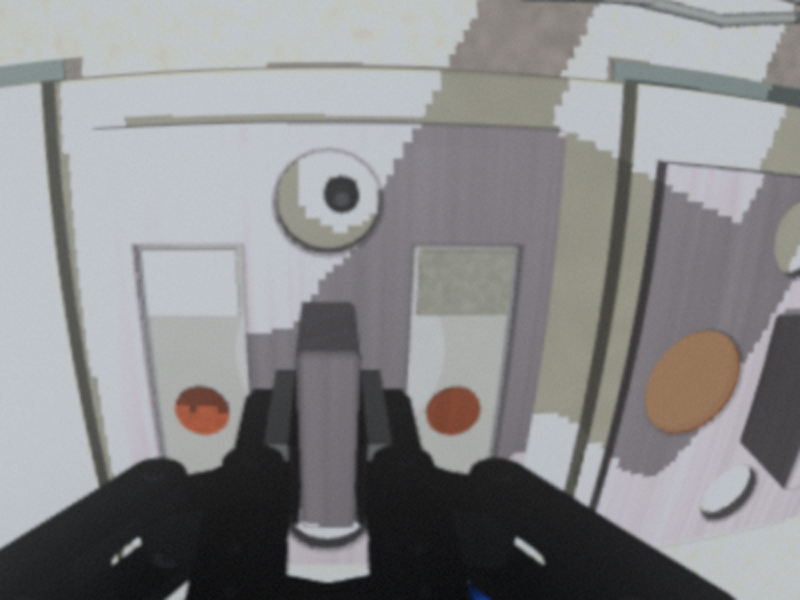

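The pin shows inside the hole: pin at crop px (342,194), hole centre at (328,199). That leaves about 3.4 mm to go along tool z, which agrees with the computed shift. I'll correct and lower.

{"op": "move_arm", "data": {
  "steps": [
    [0, 0, 0.32, 0, 0],
    [0, 0, 0, 0, 0],
    [0, 0.4, 0, 0, 0],
    [0, 0.4, 0, 0, 0],
    [0, 0.3, 0, 0, 0],
    [0, 0.2, 0, 0, 0],
    [0, 0, 0, 0, 0],
    [0, 0, 0, 0, 0]
  ]
}}

```text
time_s: 7.02
ee_pos: [0.5493, -0.0577, 0.1016]
ee_rot: [-90.0, 0.0, 1.5]
force: [1.5, 0.8, -1.6]
finger_gap: 0.153
```

```bash
python3 -c "
from h import *
go(.549,-.058,.1005,1.55)"
```

```text
t 7.0167 pos [ 0.5493 -0.0577  0.1016] yaw 1.54 tilt [-0.001 -1.     0.   ] F [ 1.5  0.8 -1.6] gap 0.153
shift cm [-0.03  0.11 -0.03] roll -0.01
```

{"op": "move_arm", "data": {
  "steps": [
    [0, 0.1, 0, 0, 0],
    [0, 0, 0, 0, 0],
    [0, 0, 0, 0, 0.2],
    [0, 0, 0, 0, 0.35],
    [0, 0, 0, 0, 0.5],
    [0, 0, 0, 0, 0.5],
    [0, 0, 0, 0, 0.5],
    [0, 0, 0, 0, 0.5]
  ]
}}

```text
time_s: 7.68
ee_pos: [0.5495, -0.0578, 0.101]
ee_rot: [-90.0, -0.0, 1.5]
force: [0.3, -0.2, -0.2]
finger_gap: 0.503
```

{"op": "move_arm", "data": {
  "steps": [
    [0, -0.5, 0, 0, 0.5],
    [0, -1, 0, 0, 0.5],
    [0, -2, 0, 0, 0.5],
    [0, -2, 0, 0, 0.5],
    [0, -3, 0, 0, 0.5],
    [0, -3, 0, 0, 0.5],
    [0, -3, 0, 0, 0.5],
    [0, 0, 0, 0, 0.5]
  ]
}}

```text
time_s: 8.35
ee_pos: [0.5522, -0.0585, 0.2535]
ee_rot: [-90.2, -0.7, 1.6]
force: [1.2, -0.5, -0.1]
finger_gap: 0.505
```

```bash
python3 - <<'E'
from h import *
go(.549,-.058,.25,1.55)
b=eyes.capture('wrist')[60:320,130:530,::-1]
c=eyes.capture('scene')[210:315,200:460,::-1]
cv2.imwrite('pics/m3.png',np.vstack([cv2.resize(b,(554,360),interpolation=cv2.INTER_CUBIC),cv2.resize(c,(554,224),interpolation=cv2.INTER_CUBIC)]))
E
```

```text
t 8.35 pos [ 0.5522 -0.0585  0.2535] yaw 1.55 tilt [ 0.012 -1.    -0.004] F [ 1.2 -0.5 -0.1] gap 0.505
shift cm [-0.33  0.35  0.06] roll 0.0
```

View pics/m3.png

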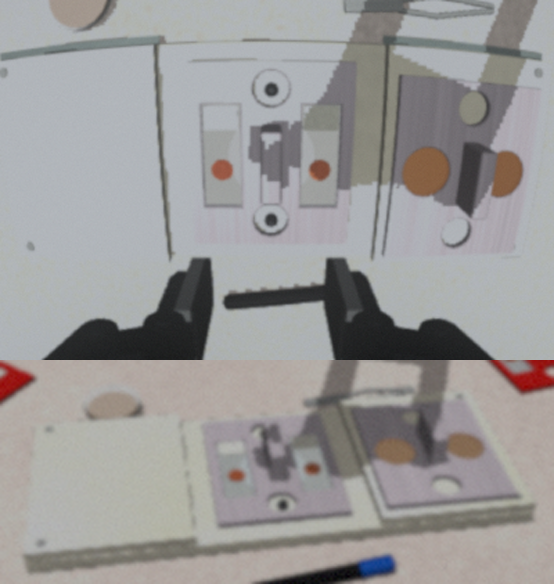

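Both pins are centred in the holes, at (271,89) and (270,219). The plate lies flat in the well, the dish insert is on its ledge and the gripper is clear. I'll hand it in.

```bash
python3 -c "
from bench import manip
print(manip.hand_in())"
```

```text
the job is handed in; nothing more can be done
None
```

The slide insert is in the well with both pins through its holes. I handed the job in at about 8.5 s of the 32 s allowed; `hand_in` gave no verdict.

**What I did:** I gripped the upright bar at 50 N and raised the plate about 4–5 mm off its ledge. I turned it 4.4° to line up with the bed, moved it 15.5 cm across, lowered it over the pins and let go. It was never raised further than that above its parked height.

**Last checks:**
- **Fit:** The wrist picture shows both pins centred in their holes. The wrist and scene pictures both show the plate lying flat.
- **Height:** The tool came down to 0.101 m for the release; I had calculated 0.1005 m for a seated plate.
- **Release:** The wrist force was almost zero after I let go, and the gripper is about 15 cm clear.
- **Dish insert:** It is still on its ledge by eye. I did not re-measure its position.

**Disagreements:** The first, more distant wrist view put the insert about 5 mm and 1° off the top camera's reading. A closer view agreed with the top camera on the insert to within 1 mm. The well-centre estimates differed by up to about 5 mm, so I corrected the last 3 mm by looking at the pin through the hole. My two rough pin readings from the scene camera were also about 6 mm off, and I did not use them.

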